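# Lay out four ukulele bridges for gluing

## Task

Lay out the bridges for gluing: put each one on the ukulele whose fingerboard is of the same wood, lying flat, centred in the blue tape window and square to it, with the white saddle towards the soundhole. Set them down gently rather than dropping them, don't bear down on the instruments with the gripper, and leave the glue bottle and the brass finger plane where they are.

Things in the scene. Friction and masses are not known exactly. Their poses are not given: they have to be found in the camera images.
- uke_ebony: Ukulele with black (ebony), fingerboard, headstock face and rosette; on its back, fixed, neck away from the robot. Body 235 x 170, level soundboard 66 above the origin, fingerboard top 71. Origin: at mat level, under where the saddle's middle belongs. +x to the soundhole (at x=94) and neck, z up; body x=-62 to 173, head to 460. Blue tape window 40 (x) by 96 (y) inside, middle at x=-7, y=0.
- uke_maple: Ukulele with pale cream (maple), fingerboard, headstock face and rosette; on its back, fixed, neck away from the robot. Body 235 x 170, level soundboard 66 above the origin, fingerboard top 71. Origin: at mat level, under where the saddle's middle belongs. +x to the soundhole (at x=94) and neck, z up; body x=-62 to 173, head to 460. Blue tape window 40 (x) by 96 (y) inside, middle at x=-7, y=0.
- uke_padauk: Ukulele with orange-red (padauk), fingerboard, headstock face and rosette; on its back, fixed, neck away from the robot. Body 235 x 170, level soundboard 66 above the origin, fingerboard top 71. Origin: at mat level, under where the saddle's middle belongs. +x to the soundhole (at x=94) and neck, z up; body x=-62 to 173, head to 460. Blue tape window 40 (x) by 96 (y) inside, middle at x=-7, y=0.
- uke_purpleheart: Ukulele with violet (purpleheart), fingerboard, headstock face and rosette; on its back, fixed, neck away from the robot. Body 235 x 170, level soundboard 66 above the origin, fingerboard top 71. Origin: at mat level, under where the saddle's middle belongs. +x to the soundhole (at x=94) and neck, z up; body x=-62 to 173, head to 460. Blue tape window 40 (x) by 96 (y) inside, middle at x=-7, y=0.
- bridge_ebony: Loose bridge of black (ebony) wood, 76 long (y), 24 wide (x), 9 high (4.5 at its ends), 14-24 g; white saddle 42 long, 11 high. Origin: underside, under the saddle's middle; the bridge's middle is at x=-7, y=0. +x to the saddle side, z up. Flat on the mat (3 above the bench), saddle side away from the robot, turned up to 0.8 rad. Pinch its long edges at the middle.
- bridge_maple: Loose bridge of pale cream (maple) wood, 76 long (y), 24 wide (x), 9 high (4.5 at its ends), 14-24 g; white saddle 42 long, 11 high. Origin: underside, under the saddle's middle; the bridge's middle is at x=-7, y=0. +x to the saddle side, z up. Flat on the mat (3 above the bench), saddle side away from the robot, turned up to 0.8 rad. Pinch its long edges at the middle.
- bridge_padauk: Loose bridge of orange-red (padauk) wood, 76 long (y), 24 wide (x), 9 high (4.5 at its ends), 14-24 g; white saddle 42 long, 11 high. Origin: underside, under the saddle's middle; the bridge's middle is at x=-7, y=0. +x to the saddle side, z up. Flat on the mat (3 above the bench), saddle side away from the robot, turned up to 0.8 rad. Pinch its long edges at the middle.
- bridge_purpleheart: Loose bridge of violet (purpleheart) wood, 76 long (y), 24 wide (x), 9 high (4.5 at its ends), 14-24 g; white saddle 42 long, 11 high. Origin: underside, under the saddle's middle; the bridge's middle is at x=-7, y=0. +x to the saddle side, z up. Flat on the mat (3 above the bench), saddle side away from the robot, turned up to 0.8 rad. Pinch its long edges at the middle.
- glue_bottle: Bystander: cream glue bottle with a green nozzle, 60 across, 172 high, standing on the bench to the left of the ukuleles, loose. Origin: middle of its underside, z up.
- finger_plane: Bystander: small brass finger plane, 55 long, 24 wide, about 35 high, lying loose on the mat among the bridges. Origin: middle of its underside, z up.
Mind the look-alikes: they are no part of the job. What is shaped like the bridge_purpleheart but turquoise is not meant.

How it is judged (in metres and radians):
At the end, for the whole second after the job is handed in: Each bridge lies released, at rest and flat (4 mm, 0.1 rad) on the ukulele of its own wood, its saddle's middle within 10 mm of the saddle line's middle, square to the centreline within 0.18 rad; glue bottle upright, and it and the plane within 25 mm of where they stood (horizontal distance between bridge_ebony and uke_ebony below 0.01 m and z of bridge_ebony in the frame of uke_ebony between 0.062 and 0.07 m and angle between the x axis of bridge_ebony and the x axis of uke_ebony, either way round below 0.18 rad and angle between each of bridge_ebony, bridge_maple, bridge_padauk, bridge_purpleheart's own z axis and vertical below 0.1 rad and linear speed of each of bridge_ebony, bridge_maple, bridge_padauk, bridge_purpleheart below 0.02 m/s and horizontal distance between bridge_maple and uke_maple below 0.01 m and z of bridge_maple in the frame of uke_maple between 0.062 and 0.07 m and angle between the x axis of bridge_maple and the x axis of uke_maple, either way round below 0.18 rad and horizontal distance between bridge_padauk and uke_padauk below 0.01 m and z of bridge_padauk in the frame of uke_padauk between 0.062 and 0.07 m and angle between the x axis of bridge_padauk and the x axis of uke_padauk, either way round below 0.18 rad and horizontal distance between bridge_purpleheart and uke_purpleheart below 0.01 m and z of bridge_purpleheart in the frame of uke_purpleheart between 0.062 and 0.07 m and angle between the x axis of bridge_purpleheart and the x axis of uke_purpleheart, either way round below 0.18 rad and distance of each of glue_bottle, finger_plane from where it was at the start of the episode below 0.025 m and angle between glue_bottle's own z axis and vertical below 0.2 rad); the robot touches nothing.
It fails at once if a bridge falls freely faster than 0.55 m/s (dropped from more than about 15 mm, or flung) ((linear speed of bridge_ebony above 0.55 m/s and contact force between bridge_ebony and anything else below 0.02 N) or (linear speed of bridge_maple above 0.55 m/s and contact force between bridge_maple and anything else below 0.02 N) or (linear speed of bridge_padauk above 0.55 m/s and contact force between bridge_padauk and anything else below 0.02 N) or (linear speed of bridge_purpleheart above 0.55 m/s and contact force between bridge_purpleheart and anything else below 0.02 N)).
It fails at once if the fingers press on an instrument with more than 40 N (contact force between the fingers and uke_ebony above 40 N or contact force between the fingers and uke_maple above 40 N or contact force between the fingers and uke_padauk above 40 N or contact force between the fingers and uke_purpleheart above 40 N).
It fails at once if the glue bottle or the finger plane is pushed more than 25 mm away or the bottle is tipped (distance of any of glue_bottle, finger_plane from where it was at the start of the episode above 0.025 m or angle between glue_bottle's own z axis and vertical above 0.35 rad).
It also fails if it takes over 93 s, if anything falls off the work surface, if the arm or the gripper's body presses on something with over 40 N, if the wrist force passes 120 N, or if a joint passes its speed limit or range.

## Robot

A 6-joint arm with a two-finger parallel gripper is mounted at the origin on the work surface. World frame = base frame: x ahead of the robot, y to its left, z up, the work surface at z = 0. Lengths are in m, angles in degrees, forces in N, time in s.
With the tool pointing down it reaches from about 0.4 to 0.825 m from the base axis. Payload 7 kg.
Tool frame: the origin (TCP) lies on the centre line of the jaws, within the pads' length; the fingertips stand 8 mm ahead of it and the grasp point (between the pads) lies 11 mm behind it; z points along the fingers, y is the line along which they close (so a half turn about z gives the same grasp; the last joint's range is limited). The gripper opens to 88 mm and grips with 3 to 60 N. Pads are 19 mm wide; open, the fingers measure 130 mm over their backs; the gripper's body (78 mm by 193 mm) begins 47 mm behind the grasp point.
Start: joints at [16.507, 20.546, 0.682, 0, -70.136, -16.507], TCP at [0.675, -0, 0.235] pointing down, gripper open.
Joint ranges: [-176.03, 176.03], [-82.01, 121.73], [-58.28, 71.71], [-173.87, 95.51], [-174.79, -0.11], [-173.66, 173.66]. Speed limits (degrees/s): [136.94, 136.94, 172.46, 180, 180, 180].

## Interface

Orientations are given as [roll, pitch, yaw] about the fixed x, y, z axes, in that order (R = Rz(yaw) Ry(pitch) Rx(roll)).
In Python, from plant import r gives the robot as it stands.
- The arm moves only by the tool carry_out, never from a script. Its argument "targets" is a list of rows, each a list of 6 numbers: the shift along the tool's x, y, z scaled (see below), then the turn, a rotation vector about the tool's x, y, z scaled (see below). A call has 1 to 5 rows; each row shifts and turns the commanded pose from where the row before left it, along the tool's axes as they then stand; what a row does not reach is not made up. The controller multiplies each number of a shift by 0.5 m and each number of a turn by 60 degrees. A row lasts 1/8 s, in which the tool goes at most 62.5 mm and 10.7 degrees, less where a joint would pass 70% of its speed; a pose out of reach is approached as far as the arm can. A call with a number of a shift or a turn outside -1 to 1 is refused whole. A call with a gripper value outside its range is refused whole. "hand" is the opening, from 0 (shut) to 1 (fully open), set as the call begins (left out, the last holds). The fingers move at their own pace and stop on an object; "squeeze" is the grip in N (left out, the last holds). Time passes only in rows, so rows that do not move let the fingers close. It gives the time, the measured TCP pose, the force, the opening and the grip force at its end, in the units of the state.
- r.get_state(): the state, without advancing time (a new reading comes with each control period).
- r.capture(name): name is "scene" or "side" or "wrist"; returns the picture (420x560x3 uint8, red, green, blue); there is no depth.
- r.camera_info(name): a dict with "K" (3x3 intrinsics, pixels), "eye" and "attitude" of the camera in the world. Camera axes: x right, y down, z forward; pixel columns grow to the right and rows downward; lengths in m; the calibration is good to about 2 mm. A picture is of the moment at which its call begins: read the wrist's pose just before it. camera_info takes no time and is no camera call; for the wrist camera it gives the pose at the moment of the call.
- r.close_job(): hands the job in; it is judged then, once.
The state is a dict: "time_s": time; "joints": joint angles; "qd": joint speeds; "joint_torque": joint torques, N m; "tcp_pos": TCP position; "eef_rot": TCP orientation; "contact_force": force on the tool from outside, world axes, zero at the start; "moment": the same for the moment, N m; "gripper_width": finger opening in m; "gripper_force": force on a finger pad.
Only numpy, scipy, OpenCV 4.12 (cv2) and the standard library are available. Lean on these libraries where they do the work, as an engineer would, in place of code of your own. Each camera call takes 0.05 s, during which the arm holds its last target. There are 200 camera calls.

## Working session

There is one attempt and no reset: what is moved stays moved. The work goes in short steps, Python scripts to look and compute and a tool call to move; the robot and the scene stay as the last step left them, time stands still between calls to the robot, and variables do not carry over. Pictures are saved under pics/ and viewed, at most 14 in all, crops included, and the job is handed in when it is done.

Besides the shell and the picture viewer there is one more tool, called after "Request:" by a JSON object that holds its "fn" and its "kwargs". carry_out: Moves the arm, as the interface text tells. Its arguments: {"type":"object","properties":{"targets":{"type":"array","items":{"type":"array","items":{"type":"number","minimum":-1,"maximum":1}}},"hand":{"type":"number"},"squeeze":{"type":"number"}},"required":["targets"]}

```bash
mkdir -p pics; ls; python3 - <<'E'
from plant import r
import cv2
for n in ("scene","side"):
    im=r.capture(n); cv2.imwrite(f"pics/{n}0.png",im[:,:,::-1])
    print(n,r.camera_info(n))
print(r.camera_info("wrist"),r.get_state())
E
```

```text
pics
scene {'K': array([[490.77393617,   0.        , 283.20489478],
       [  0.        , 490.77393617, 206.87547997],
       [  0.        ,   0.        ,   1.        ]]), 'eye': array([1.59323957, 0.51095917, 0.8163517 ]), 'attitude': array([-121.5243852 ,    1.43109494,  113.1446556 ])}
side {'K': array([[508.08033287,   0.        , 282.9092678 ],
       [  0.        , 508.08033287, 209.31315002],
       [  0.        ,   0.        ,   1.        ]]), 'eye': array([ 0.20342058, -1.12751097,  0.9471286 ]), 'attitude': array([-127.54670416,    0.17964039,  -13.03704018])}
{'K': array([[350.33641409,   0.        , 274.6610492 ],
       [  0.        , 350.33641409, 208.64694867],
       [  0.        ,   0.        ,   1.        ]]), 'eye': array([ 0.67565302, -0.08190465,  0.38445595]), 'attitude': array([ 1.62500606e+02, -1.64026437e-01, -1.79964312e+02])} {'time_s': 0.1, 'joints': array([ 1.65064551e+01,  2.05854703e+01,  6.38099082e-01, -1.61317768e-02,
       -7.01372602e+01, -1.65059695e+01]), 'qd': array([-0.04480195, -0.13427607,  0.06135995,  0.00701753,  0.04113108,
       -0.03234382]), 'joint_torque': array([-1.42273191e-03, -5.84165347e+01,  2.93752134e+01,  7.01551259e+00,
        1.01412315e-02, -6.66964229e-05]), 'tcp_pos': array([ 6.74560183e-01, -4.55729420e-05,  2.33735415e-01]), 'eef_rot': array([ 1.79914547e+02, -9.50621555e-03, -9.00049996e+01]), 'contact_force': array([-1.71637489e-01, -9.17973651e-01, -1.43260295e-04]), 'moment': array([0.04985311, 0.01484051, 0.03669241]), 'gripper_force': 0.0, 'gripper_width': 0.08745381438150124}
```

View pics/scene0.png

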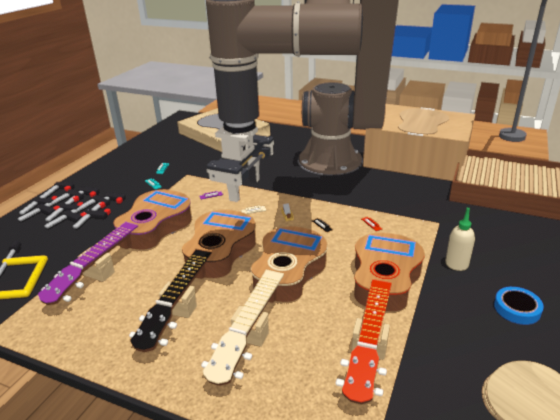

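View pics/side0.png

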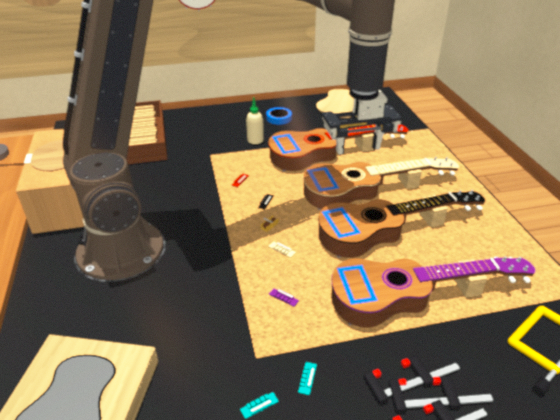

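```bash
cat > h.py <<'E'
import numpy as np, cv2
from scipy.spatial.transform import Rotation as Ro
def px2w(ci,uv,z):
    uv=np.atleast_2d(uv).astype(float); R=Ro.from_euler('xyz',ci['attitude'],degrees=True).as_matrix()
    d=np.c_[uv,np.ones(len(uv))]@np.linalg.inv(ci['K']).T@R.T
    e=ci['eye']; return e+d*((z-e[2])/d[:,2])[:,None]
def w2px(ci,P):
    R=Ro.from_euler('xyz',ci['attitude'],degrees=True).as_matrix()
    q=(np.atleast_2d(P)-ci['eye'])@R@ci['K'].T
    return q[:,:2]/q[:,2:]
def blobs(m,amin=40,amax=1e5):
    n,l,s,c=cv2.connectedComponentsWithStats(m.astype(np.uint8))
    return [(l==i,s[i,4],c[i]) for i in range(1,n) if amin<s[i,4]<amax]
def blue(im):
    h=cv2.cvtColor(im,cv2.COLOR_RGB2HSV).astype(int)
    return (h[...,0]>98)&(h[...,0]<118)&(h[...,1]>130)&(h[...,2]>90)
def window(ci,mask,z=0.069):
    """metric outer min-area rect of a tape blob"""
    ys,xs=np.nonzero(mask); P=px2w(ci,np.c_[xs,ys],z)[:,:2]
    (c,s,a)=cv2.minAreaRect((P*1000).astype(np.float32)); 
    if s[0]>s[1]: a-=90; s=s[::-1]
    while a>90:a-=180
    while a<-90:a+=180
    return np.round(c,1),np.round(s,1),round(a,1)
E
python3 - <<'E'
from h import *
from plant import r
for n in ("scene","side"):
    im=cv2.imread(f"pics/{n}0.png")[:,:,::-1].copy(); ci=r.camera_info(n)
    print(n)
    for m,a,c in blobs(blue(im)): print('win',a,c.round(),*window(ci,m))
px={'scene':dict(purple=(210,195),maple=(254,209),plane=(287,210),ebony=(322,225),padauk=(372,223),glue=(459,266)),
'side':dict(purple=(284,297),maple=(283,249),plane=(268,222),ebony=(266,201),padauk=(240,180),glue=(255,142))}
for n,d in px.items():
    for k,v in d.items(): print(n,k,px2w(r.camera_info(n),v,.009).round(3))
E
```

```text
scene
win 3144 [437.  35.] [-2141.6    43.5] [ 497.8 1763.1] -86.7
win 120 [166. 200.] [ 566.7 -337.2] [ 59.  113.5] -2.5
win 171 [228. 221.] [ 602.9 -105.1] [ 58.7 116.3] 5.5
win 225 [297. 239.] [615. 109.] [ 60.1 117. ] 2.5
win 239 [391. 246.] [555.7 343.7] [ 59.4 116.7] 5.5
win 865 [518. 308.] [669.1 649.5] [ 96.3 124.1] 89.0
side
win 277 [277. 116.] [570.3 552.2] [ 98.2 137.2] -13.4
win 48 [279. 143.] [528.6 344.5] [ 25.2 111.5] -2.3
win 66 [330. 179.] [633.8 109.6] [ 30.7 112. ] -8.3
win 217 [340. 222.] [ 599.9 -104.1] [ 60.9 115.3] 6.1
win 375 [356. 284.] [ 563.  -335.9] [ 61.3 116.8] -2.7
scene purple [[ 0.408 -0.281  0.009]]
scene maple [[ 0.435 -0.106  0.009]]
scene plane [[ 0.403 -0.007  0.009]]
scene ebony [[0.444 0.123 0.009]]
scene padauk [[0.381 0.257 0.009]]
scene glue [[0.498 0.517 0.009]]
side purple [[ 0.398 -0.285  0.009]]
side maple [[ 0.436 -0.112  0.009]]
side plane [[0.42  0.013 0.009]]
side ebony [[0.434 0.115 0.009]]
side padauk [[0.375 0.248 0.009]]
side glue [[0.468 0.48  0.009]]
```

```bash
cat > wl.py <<'E'
import sys
from h import *
from plant import r
n=sys.argv[1]
s=r.get_state(); ci=r.camera_info("wrist"); im=r.capture("wrist"); 
np.savez(f"pics/{n}.npz",im=im,**ci); cv2.imwrite(f"pics/{n}.png",im[:,:,::-1])
print(s['time_s'],s['tcp_pos'].round(4),s['eef_rot'].round(2),s['joints'].round(1))
for m,a,c in blobs(blue(im)): print('win',a,c.round(),*window(ci,m))
E
python3 wl.py w0
```

```text
0.1 [ 0.6746 -0.      0.2337] [ 1.7991e+02 -1.0000e-02 -9.0000e+01] [ 16.5  20.6   0.6  -0.  -70.1 -16.5]
win 4447 [362.  73.] [ 601.7 -102.4] [ 63.3 114.7] 5.8
win 1580 [332. 264.] [614.9  83.4] [62.7 64.8] 1.4
win 592 [332. 339.] [612.1 162.6] [15.2 62.6] 89.9
```

Request:
{"fn": "carry_out", "kwargs": {"targets": [[0.1, 0.056, 0, 0, 0, 0], [0.1, 0.056, 0, 0, 0, 0], [0.1, 0.056, 0, 0, 0, 0], [0.1, 0.056, 0, 0, 0, 0], [0.1, 0.056, 0, 0, 0, 0]]}}

```text
time_s: 0.78
tcp_pos: [0.5338, -0.2514, 0.2345]
eef_rot: [180.0, 0.0, -90.0]
contact_force: [1.5, 0.4, 0.2]
gripper_width: 0.0877
gripper_force: 0.0
```

Request:
{"fn": "carry_out", "kwargs": {"targets": [[0, 0, 0, 0, 0, 0], [0, 0, 0, 0, 0, 0]]}}

```text
time_s: 1.02
tcp_pos: [0.5349, -0.2502, 0.2345]
eef_rot: [180.0, 0.0, -90.1]
contact_force: [-0.3, 0.5, -0.9]
gripper_width: 0.0875
gripper_force: 0.0
```

```bash
python3 wl.py w1
```

```text
1.025 [ 0.5349 -0.2502  0.2345] [ 1.800e+02  1.000e-02 -9.006e+01] [ -6.1  12.7 -10.4  -0.  -67.    6.1]
win 5074 [239.  85.] [ 565.8 -336.6] [ 63.1 119.4] -2.6
win 665 [216. 282.] [ 599.  -148.4] [31.6 48. ] -84.9
win 1104 [216. 355.] [599.  -70.9] [53.6 63.3] -84.7
```

View pics/w1.png

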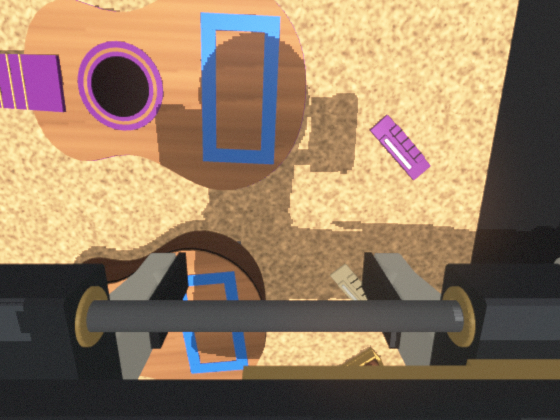

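Request:
{"fn": "carry_out", "kwargs": {"targets": [[-0.12, 0, 0, 0, 0, 0], [-0.12, 0, 0, 0, 0, 0], [-0.12, 0, 0, 0, 0, 0], [-0.06, 0, 0, 0, 0, 0], [0, 0, 0, 0, 0, 0]]}}

```text
time_s: 1.7
tcp_pos: [0.5353, -0.0367, 0.2346]
eef_rot: [-180.0, 0.0, -89.7]
contact_force: [-0.0, 0.1, -0.1]
gripper_width: 0.0875
gripper_force: 0.0
```

```bash
python3 wl.py w2
```

```text
1.7 [ 0.5353 -0.0367  0.2346] [-1.7999e+02  1.0000e-02 -8.9700e+01] [ 17.    7.5 -16.8  -0.  -65.7 -16.7]
win 4843 [198. 107.] [ 602.5 -104.6] [ 63.4 119.6] 5.6
win 572 [211. 283.] [604.   65.5] [29.9 39.5] -89.7
win 1129 [202. 356.] [613.5 145. ] [51.  63.9] -89.7
```

Request:
{"fn": "carry_out", "kwargs": {"targets": [[-0.12, 0, 0, 0, 0, 0], [-0.12, 0, 0, 0, 0, 0], [-0.12, 0, 0, 0, 0, 0], [-0.06, 0, 0, 0, 0, 0], [0, 0, 0, 0, 0, 0]]}}

```text
time_s: 2.38
tcp_pos: [0.5351, 0.1717, 0.2341]
eef_rot: [180.0, -0.0, -89.9]
contact_force: [-1.0, -0.2, -0.4]
gripper_width: 0.0876
gripper_force: 0.0
```

```bash
python3 wl.py w3
```

```text
2.375 [0.5351 0.1717 0.2341] [ 1.7997e+02 -2.0000e-02 -8.9860e+01] [ 37.7  10.  -13.8  -0.  -66.2 -37.6]
win 4800 [183. 115.] [614.9 110.1] [ 63.5 119.6] 1.9
win 113 [264. 299.] [548.5 286.3] [ 3.5 38.1] -89.9
win 494 [233. 355.] [579.9 357.8] [11.4 63. ] 5.4
win 346 [280. 348.] [528.5 348.2] [11.  43.9] 5.5
```

Request:
{"fn": "carry_out", "kwargs": {"targets": [[-0.12, 0, 0, 0, 0, 0], [-0.12, 0, 0, 0, 0, 0], [-0.12, 0, 0, 0, 0, 0], [-0.06, 0, 0, 0, 0, 0], [0, 0, 0, 0, 0, 0]]}}

```text
time_s: 3.05
tcp_pos: [0.5352, 0.3807, 0.2336]
eef_rot: [180.0, -0.1, -90.0]
contact_force: [0.1, -0.1, 0.8]
gripper_width: 0.0874
gripper_force: 0.0
```

```bash
python3 wl.py w4; python3 - <<'E'
import cv2,numpy as np
a=[cv2.imread(f"pics/w{i}.png") for i in (2,3,4)]
b=np.hstack([x[:270,300:] for x in a]); print(b.shape); cv2.imwrite("pics/m.png",b)
E
```

```text
3.05 [0.5352 0.3807 0.2336] [ 1.7995e+02 -6.0000e-02 -8.9950e+01] [ 52.4  18.9  -1.8  -0.  -69.3 -52.4]
win 3981 [250. 140.] [555.1 345. ] [ 63.2 118.8] 5.2
win 1206 [220. 361.] [595.1 573.6] [36.2 80.6] -79.0
(270, 780, 3)
```

View pics/m.png

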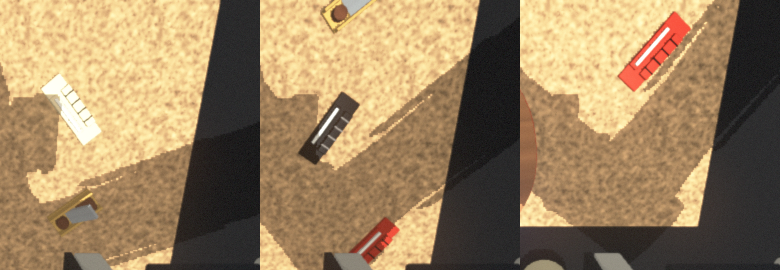

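```bash
cat > fit.py <<'E'
from h import *
from scipy.optimize import minimize
def hullmask(ci,p,z0,up=4):
    c,s=np.cos(p[2]),np.sin(p[2]); V=[]
    for x in (-19,5):
        for y in (-38,38): V+=[(x,y,0),(x,y,4.5)]
        for y in (-22,22): V+=[(x,y,9)]
    V=np.array(V)/1000.
    W=np.c_[p[0]+c*V[:,0]-s*V[:,1],p[1]+s*V[:,0]+c*V[:,1],z0+V[:,2]]
    return cv2.convexHull(w2px(ci,W).astype(np.float32))[:,0]
def fit(ci,mask,p0,z0):
    u=4; ys,xs=np.nonzero(mask); x0,y0=xs.min()-15,ys.min()-15; w,h=xs.max()+15-x0,ys.max()+15-y0
    M=cv2.resize(mask[max(y0,0):y0+h,x0:x0+w].astype(np.uint8),None,fx=u,fy=u,interpolation=cv2.INTER_NEAREST)
    y0=max(y0,0)
    def f(q):
        p=np.array([q[0]/100,q[1]/100,q[2]])
        H=(hullmask(ci,p,z0)+.5-[x0,y0])*u
        I=np.zeros_like(M); cv2.fillConvexPoly(I,np.round(H*16).astype(np.int32),1,shift=4)
        return 1-(I&M).sum()/max((I|M).sum(),1)
    best=None
    for a in np.radians(np.arange(-60,61,15)):
        o=minimize(f,[p0[0]*100,p0[1]*100,a],method='Nelder-Mead',options=dict(initial_simplex=[[p0[0]*100,p0[1]*100,a],[p0[0]*100+1,p0[1]*100,a],[p0[0]*100,p0[1]*100+1,a],[p0[0]*100,p0[1]*100,a+.2]]))
        if best is None or o.fun<best.fun: best=o
    q=best.x; p=np.array([q[0]/100,q[1]/100,q[2]]); mid=p[:2]-.007*np.array([np.cos(p[2]),np.sin(p[2])])
    return p[:2],mid,np.degrees(p[2]),1-best.fun
def cmask(im,name):
    H,S,V=[x.astype(int) for x in cv2.split(cv2.cvtColor(im,cv2.COLOR_RGB2HSV))]
    if name=='purple': return (H>135)&(H<165)&(S>90)
    if name=='padauk': return ((H<6)|(H>174))&(S>150)
    if name=='maple': return (S<75)&(V>150)
    return V<75
def load(n):
    d=np.load(f"pics/{n}.npz"); return d['im'],{k:d[k] for k in('K','eye','attitude')}
def find(ci,im,name,uv,z0):
    m=cmask(im,name).astype(np.uint8); m=cv2.morphologyEx(m,cv2.MORPH_CLOSE,np.ones((7,7)))>0
    m=cv2.morphologyEx(m.astype(np.uint8),cv2.MORPH_OPEN,np.ones((3,3)))>0
    b=min(blobs(m,100),key=lambda b:np.hypot(*(b[2]-uv)))
    s,mid,a,i=fit(ci,b[0],px2w(ci,uv,z0+.006)[0][:2],z0)
    print(name,'area',b[1],'saddle',s.round(4),'mid',mid.round(4),'yaw',round(a,1),'iou',round(i,3))
E
python3 - <<'E'
from fit import *
for n,k,uv in(('w1','purple',(399,147)),('w2','maple',(371,108)),('w3','ebony',(368,128)),('w4','padauk',(435,50))):
    im,ci=load(n); find(ci,im,k,uv,.003)
E
```

```text
purple area 1572 saddle [ 0.4046 -0.2757] mid [ 0.3996 -0.2807] yaw 44.8 iou 0.916
maple area 1715 saddle [ 0.4402 -0.1032] mid [ 0.4349 -0.1077] yaw 40.5 iou 0.897
ebony area 467 saddle [0.4815 0.1431] mid [0.4803 0.1362] yaw 79.9 iou 0.419
padauk area 1987 saddle [0.3838 0.2506] mid [0.3784 0.2551] yaw -40.5 iou 0.891
```

```bash
python3 - <<'E'
from fit import *
im,ci=load('w3'); sub=im[80:175,340-40:440]
H,S,V=cv2.split(cv2.cvtColor(im,cv2.COLOR_RGB2HSV))
for t in (60,80,100):
  for st in (60,100,256):
    m=((V<t)&(S<st)); w=(S<60)&(V>120); 
    m=(m|w).astype(np.uint8); m[:, :300]=0; m[200:]=0;m[:85]=0;m[:,425:]=0
    m=cv2.morphologyEx(m,cv2.MORPH_CLOSE,np.ones((5,5)))
    b=max(blobs(m>0,50),key=lambda b:b[1]); s,mid,a,i=fit(ci,b[0],(.43,.115),.003); print(t,st,b[1:],s.round(4),mid.round(4),round(a,1),round(i,3))
E
```

```text
60 60 (np.int32(184), array([365.58695652, 124.36956522])) [0.4088 0.1144] [0.41   0.1075] 100.3 0.158
60 100 (np.int32(492), array([357.46138211, 139.34146341])) [0.4384 0.1163] [0.4331 0.1209] -41.1 0.298
60 256 (np.int32(559), array([356.37567084, 140.15742397])) [0.4397 0.1174] [0.4344 0.1219] -40.4 0.334
80 60 (np.int32(408), array([364.43872549, 134.11764706])) [0.4312 0.1084] [0.4262 0.1133] -44.4 0.29
80 100 (np.int32(1312), array([367.77134146, 130.93064024])) [0.4424 0.1172] [0.4367 0.1213] -35.9 0.716
80 256 (np.int32(1418), array([366.51410437, 131.6932299 ])) [0.4428 0.1173] [0.4371 0.1213] -34.5 0.773
100 60 (np.int32(756), array([367.53571429, 131.82539683])) [0.4484 0.1399] [0.4417 0.1417] -15.2 0.461
100 100 (np.int32(1525), array([369.74754098, 127.73704918])) [0.4308 0.1254] [0.4366 0.1214] 145.8 0.83
100 256 (np.int32(1667), array([368.39892022, 128.44031194])) [0.4433 0.1169] [0.4374 0.1207] -32.9 0.907
```

```bash
cat > go.py <<'E'
import sys
from h import *
from plant import r
x,y,z,a=map(float,sys.argv[1:5])  # target TCP, bridge yaw
s=r.get_state(); R=Ro.from_euler('xyz',s['eef_rot'],degrees=True)
T=Ro.from_euler('xyz',[180,0,a-90],degrees=True)
d=R.inv().apply(np.array([x,y,z])-s['tcp_pos']); v=(R.inv()*T).as_rotvec(degrees=True)
print(round(s['time_s'],2),'tcp',s['tcp_pos'].round(4),s['eef_rot'].round(1),'width',round(s['gripper_width'],4),'gf',s['gripper_force'])
print('shift units',(d/.5).round(4),'mm',(d*1e3).round(1),'turn units',(v/60).round(3),'deg',v.round(1))
E
python3 go.py .3784 .2551 .06 -40.5
```

```text
3.1 tcp [0.5352 0.3795 0.2338] [ 1.8e+02 -1.0e-01 -9.0e+01] width 0.0879 gf 0.0
shift units [0.2484 0.3134 0.3481] mm [124.2 156.7 174.1] turn units [ 0.    -0.001  0.675] deg [ 0.  -0.1 40.5]
```

Request:
{"fn": "carry_out", "kwargs": {"targets": [[0.0628, 0.0784, 0, 0, 0, 0], [0.0628, 0.0784, 0, 0, 0, 0], [0.0628, 0.0784, 0, 0, 0, 0], [0.0628, 0.0784, 0, 0, 0, 0], [0, 0, 0.06, 0, 0, 0.169]], "hand": 0.5}}

```text
time_s: 3.72
tcp_pos: [0.3776, 0.252, 0.2072]
eef_rot: [-179.8, 0.4, -100.4]
contact_force: [-0.1, 0.7, 0.1]
gripper_width: 0.0455
gripper_force: 0.0
```

Request:
{"fn": "carry_out", "kwargs": {"targets": [[0, 0, 0.09, 0, 0, 0.169], [0, 0, 0.09, 0, 0, 0.169], [0, 0, 0.07, 0, 0, 0.169], [0, 0, 0, 0, 0, 0], [0, 0, 0, 0, 0, 0]]}}

```text
time_s: 4.35
tcp_pos: [0.379, 0.2543, 0.0809]
eef_rot: [-180.0, 0.1, -130.4]
contact_force: [0.1, -0.0, 1.0]
gripper_width: 0.0441
gripper_force: 0.0
```

```bash
python3 go.py .3784 .2551 .0135 -40.5; python3 wl.py w5; python3 - <<'E'
from fit import *
im,ci=load('w5'); print(w2px(ci,[.3784,.2551,.012]))
E
```

```text
4.35 tcp [0.379  0.2543 0.0809] [-1.800e+02  1.000e-01 -1.304e+02] width 0.0441 gf 0.0
shift units [-0.0003  0.002   0.1348] mm [-0.2  1.  67.4] turn units [-0.     0.001  0.002] deg [-0.   0.1  0.1]
4.35 [0.379  0.2543 0.0809] [-1.7999e+02  8.0000e-02 -1.3037e+02] [ 58.7   9.5 -37.9   0.  -42.5 -99.1]
[[276.79073459 226.31892757]]
```

View pics/w5.png

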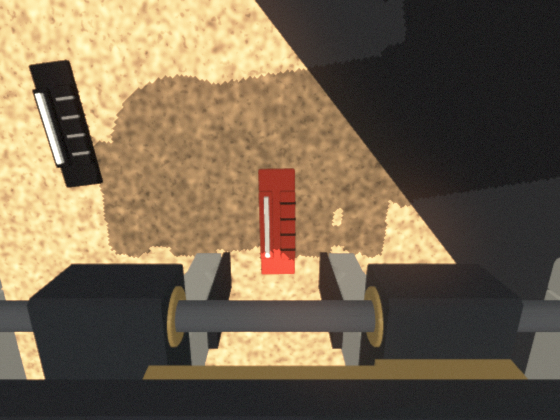

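```bash
python3 - <<'E'
from fit import *
im,ci=load('w5'); find(ci,im,'padauk',(277,220),.003)
m=cv2.morphologyEx(((cv2.cvtColor(im,cv2.COLOR_RGB2HSV)[...,2]<75)).astype(np.uint8),cv2.MORPH_CLOSE,np.ones((11,11)))
E
```

```text
padauk area 3564 saddle [0.384  0.2512] mid [0.3785 0.2556] yaw -39.3 iou 0.925
```

Request:
{"fn": "carry_out", "kwargs": {"targets": [[0, 0.001, 0.06, 0, 0, -0.01], [0, 0.001, 0.05, 0, 0, 0], [0, 0, 0.025, 0, 0, 0], [0, 0, 0, 0, 0, 0], [0, 0, 0, 0, 0, 0]]}}

```text
time_s: 5.03
tcp_pos: [0.3779, 0.2556, 0.013]
eef_rot: [180.0, 0.1, -129.9]
contact_force: [0.2, -0.5, -0.2]
gripper_width: 0.0437
gripper_force: 0.0
```

Request:
{"fn": "carry_out", "kwargs": {"targets": [[0, 0, 0, 0, 0, 0], [0, 0, 0, 0, 0, 0], [0, 0, 0, 0, 0, 0], [0, 0, 0, 0, 0, 0], [0, 0, 0, 0, 0, 0]], "hand": 0, "squeeze": 10}}

```text
time_s: 5.65
tcp_pos: [0.3775, 0.2552, 0.0124]
eef_rot: [180.0, 0.0, -130.0]
contact_force: [-1.3, 0.4, 5.9]
gripper_width: 0.0236
gripper_force: 10.0
```

Request:
{"fn": "carry_out", "kwargs": {"targets": [[0, 0, -0.06, 0, 0, 0], [0, 0, -0.07, 0, 0, -0.15], [0, 0, -0.07, 0, 0, -0.15], [0, 0, -0.05, 0, 0, -0.15], [0, 0, 0, 0, 0, -0.15]]}}

```text
time_s: 6.28
tcp_pos: [0.3781, 0.256, 0.1391]
eef_rot: [-179.9, 0.2, -93.6]
contact_force: [-0.1, 0.8, -0.6]
gripper_width: 0.0237
gripper_force: 10.0
```

Request:
{"fn": "carry_out", "kwargs": {"targets": [[0, 0, 0, 0, 0, -0.153], [0, 0, 0, 0, 0, 0]]}}

```text
time_s: 6.52
tcp_pos: [0.3773, 0.2549, 0.137]
eef_rot: [180.0, -0.0, -84.8]
contact_force: [0.7, -0.7, -0.4]
gripper_width: 0.0237
gripper_force: 10.0
```

```bash
python3 go.py .555 .345 .11 5.2
```

```text
6.53 tcp [0.3773 0.2549 0.137 ] [180.   -0.  -84.8] width 0.0237 gf 9.99870277941227
shift units [-0.1476 -0.3702  0.0538] mm [ -73.8 -185.1   26.9] turn units [ 0.    -0.    -0.001] deg [ 0. -0. -0.]
```

Request:
{"fn": "carry_out", "kwargs": {"targets": [[-0.0369, -0.0926, 0, 0, 0, 0], [-0.0369, -0.0926, 0, 0, 0, 0], [-0.0369, -0.0926, 0, 0, 0, 0], [-0.0369, -0.0926, 0, 0, 0, 0], [0, 0, 0.05, 0, 0, 0]]}}

```text
time_s: 7.15
tcp_pos: [0.5588, 0.3473, 0.112]
eef_rot: [-179.8, 0.1, -85.1]
contact_force: [-1.6, -1.9, -0.8]
gripper_width: 0.0239
gripper_force: 10.0
```

Request:
{"fn": "carry_out", "kwargs": {"targets": [[0, 0, 0, 0, 0, 0], [0, 0, 0, 0, 0, 0]]}}

```text
time_s: 7.4
tcp_pos: [0.555, 0.3453, 0.1125]
eef_rot: [-180.0, -0.0, -84.8]
contact_force: [0.2, 0.2, 0.9]
gripper_width: 0.0236
gripper_force: 10.0
```

```bash
python3 go.py .555 .345 .0795 5.2; python3 wl.py w6
```

```text
7.4 tcp [0.555  0.3453 0.1125] [-180.    -0.   -84.8] width 0.0236 gf 9.999993592500687
shift units [ 0.0005 -0.      0.0661] mm [ 0.3 -0.  33. ] turn units [-0.    -0.    -0.001] deg [-0. -0. -0.]
7.4 [0.555  0.3453 0.1125] [-1.800e+02 -2.000e-02 -8.485e+01] [ 49.   24.  -10.9   0.  -55.  -43.8]
win 5992 [275. 184.] [557.6 319. ] [63.7 66.4] 5.2
```

View pics/w6.png

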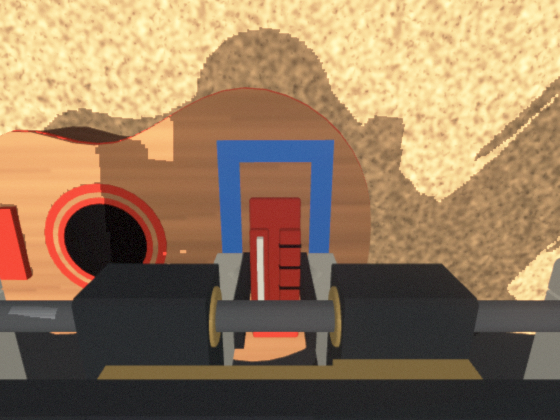

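Request:
{"fn": "carry_out", "kwargs": {"targets": [[0, 0, 0.04, 0, 0, 0], [0, 0, 0.02, 0, 0, 0], [0, 0, 0.006, 0, 0, 0], [0, 0, 0, 0, 0, 0], [0, 0, 0, 0, 0, 0]]}}

```text
time_s: 8.07
tcp_pos: [0.5554, 0.3456, 0.0797]
eef_rot: [-180.0, 0.0, -84.8]
contact_force: [-0.1, 0.3, 0.4]
gripper_width: 0.0235
gripper_force: 10.0
```

```bash
python3 go.py .555 .345 .0784 5.2
```

```text
8.07 tcp [0.5554 0.3456 0.0797] [-180.     0.   -84.8] width 0.0235 gf 10.000005215406418
shift units [0.0012 0.001  0.0027] mm [0.6 0.5 1.3] turn units [-0.001  0.001  0.   ] deg [-0.  0.  0.]
```

Request:
{"fn": "carry_out", "kwargs": {"targets": [[0, 0.001, 0.002, 0, 0, 0], [0, 0, 0, 0, 0, 0], [0, 0, 0, 0, 0, 0]]}}

```text
time_s: 8.45
tcp_pos: [0.5548, 0.3455, 0.0785]
eef_rot: [-180.0, 0.0, -84.8]
contact_force: [-0.3, -0.8, 3.2]
gripper_width: 0.0238
gripper_force: 10.0
```

Request:
{"fn": "carry_out", "kwargs": {"targets": [[0, 0, 0, 0, 0, 0], [0, 0, 0, 0, 0, 0], [0, 0, 0, 0, 0, 0], [0, 0, -0.06, 0, 0, 0], [0, 0, -0.1, 0, 0, 0]], "hand": 0.5}}

```text
time_s: 9.07
tcp_pos: [0.5536, 0.3444, 0.1568]
eef_rot: [179.8, -0.2, -84.8]
contact_force: [0.7, 0.7, 1.2]
gripper_width: 0.0437
gripper_force: 0.0
```

```bash
python3 go.py .4374 .1207 .06 -32.9;python3 wl.py w7; python3 - <<'E'
from fit import *
im,ci=load('w7'); find(ci,im,'padauk',w2px(ci,[.555,.345,.078])[0],.069)
E
```

```text
9.07 tcp [0.5536 0.3444 0.1568] [179.8  -0.2 -84.8] width 0.0437 gf 0.0
shift units [0.4239 0.2714 0.1959] mm [211.9 135.7  97.9] turn units [ 0.002 -0.004  0.635] deg [ 0.1 -0.2 38.1]
9.075 [0.5536 0.3444 0.1568] [ 1.7979e+02 -1.7000e-01 -8.4790e+01] [ 49.   21.7  -8.1  -0.  -60.4 -43.8]
win 6730 [272. 209.] [555.2 345.4] [ 64.3 119.1] 5.1
padauk area 3382 saddle [0.5624 0.3467] mid [0.5555 0.3459] yaw 5.9 iou 0.948
```

Request:
{"fn": "carry_out", "kwargs": {"targets": [[0.0848, 0.0543, 0, 0, 0, 0], [0.0848, 0.0543, 0, 0, 0, 0], [0.0848, 0.0543, 0, 0, 0, 0], [0.0848, 0.0543, 0, 0, 0, 0], [0.0848, 0.0543, 0, 0, 0, 0]]}}

```text
time_s: 9.75
tcp_pos: [0.4379, 0.1205, 0.1581]
eef_rot: [-180.0, 0.0, -84.8]
contact_force: [0.2, -0.6, 0.1]
gripper_width: 0.0438
gripper_force: 0.0
```

Request:
{"fn": "carry_out", "kwargs": {"targets": [[0, 0, 0.039, 0, 0, 0.159], [0, 0, 0.039, 0, 0, 0.159], [0, 0, 0.039, 0, 0, 0.159], [0, 0, 0.039, 0, 0, 0.159], [0, 0, 0, 0, 0, 0]]}}

```text
time_s: 10.38
tcp_pos: [0.4379, 0.1212, 0.0791]
eef_rot: [179.9, -0.1, -122.9]
contact_force: [-0.9, 0.9, -0.0]
gripper_width: 0.0438
gripper_force: 0.0
```

```bash
python3 wl.py w8; python3 - <<'E'
from fit import *
im,ci=load('w8'); H,S,V=cv2.split(cv2.cvtColor(im,cv2.COLOR_RGB2HSV))
u,v=w2px(ci,[.4374,.1207,.012])[0]; print(u,v)
for t in (75,90,100):
    m=((V<t)|((S<60)&(V>120))).astype(np.uint8); k=np.zeros_like(m); k[int(v)-80:int(v)+80,int(u)-38:int(u)+38]=1; k[260:]=0 if v<200 else 1
    m=cv2.morphologyEx(m&k,cv2.MORPH_CLOSE,np.ones((5,5)))
    b=max(blobs(m>0,50),key=lambda b:b[1]); s,mid,a,i=fit(ci,b[0],(.437,.12),.003); print(t,b[1:],mid.round(4),round(a,1),round(i,3))
E
python3 go.py .4374 .1207 .0125 -32.9
```

```text
10.375 [0.4379 0.1212 0.0791] [ 1.7995e+02 -1.4000e-01 -1.2289e+02] [ 40.4   9.6 -38.   -0.  -42.5 -73.3]
win 314 [ 31. 370.] [585.3  99. ] [10.4 17.8] -32.6
275.50702933045545 226.44165957959794
75 (np.int32(45504), array([205.8432885 , 358.31232419])) [0.4335 0.1261] -60.0 0.0
90 (np.int32(69433), array([269.04335114, 342.47221062])) [0.4335 0.1261] -60.0 0.0
100 (np.int32(70329), array([269.62794864, 342.19192652])) [0.4335 0.1261] -60.0 0.0
10.43 tcp [0.4386 0.1216 0.08  ] [ 1.800e+02 -1.000e-01 -1.227e+02] width 0.0439 gf 0.0
shift units [0.0027 0.001  0.135 ] mm [ 1.4  0.5 67.5] turn units [ 0.    -0.001  0.003] deg [ 0.  -0.1  0.2]
```

View pics/w8.png

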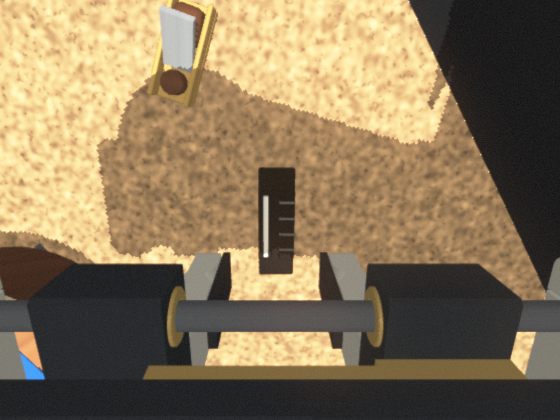

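Request:
{"fn": "carry_out", "kwargs": {"targets": [[0.001, 0.001, 0.06, 0, 0, 0], [0, 0, 0.05, 0, 0, 0], [0, 0, 0.025, 0, 0, 0], [0, 0, 0, 0, 0, 0], [0, 0, 0, 0, 0, 0]]}}

```text
time_s: 11.05
tcp_pos: [0.4386, 0.1221, 0.0134]
eef_rot: [-180.0, 0.1, -122.9]
contact_force: [-0.8, 0.1, -0.4]
gripper_width: 0.0435
gripper_force: 0.0
```

Request:
{"fn": "carry_out", "kwargs": {"targets": [[0, 0, 0, 0, 0, 0], [0, 0, 0, 0, 0, 0], [0, 0, 0, 0, 0, 0], [0, 0, 0, 0, 0, 0]], "hand": 0, "squeeze": 10}}

```text
time_s: 11.55
tcp_pos: [0.4382, 0.1218, 0.0129]
eef_rot: [-180.0, 0.0, -122.9]
contact_force: [-2.3, 0.0, 6.2]
gripper_width: 0.0237
gripper_force: 10.0
```

Request:
{"fn": "carry_out", "kwargs": {"targets": [[0, 0, -0.06, 0, 0, 0], [0, 0, -0.07, 0, 0, -0.16], [0, 0, -0.07, 0, 0, -0.16], [0, 0, -0.05, 0, 0, -0.16], [0, 0, 0, 0, 0, -0.16]]}}

```text
time_s: 12.18
tcp_pos: [0.439, 0.1224, 0.1396]
eef_rot: [-179.8, 0.1, -84.2]
contact_force: [0.2, 0.9, -1.0]
gripper_width: 0.0236
gripper_force: 10.0
```

Request:
{"fn": "carry_out", "kwargs": {"targets": [[0, 0, 0, 0, 0, 0], [0, 0, 0, 0, 0, 0]]}}

```text
time_s: 12.42
tcp_pos: [0.4377, 0.1215, 0.1371]
eef_rot: [180.0, -0.0, -84.8]
contact_force: [0.1, -0.6, -0.4]
gripper_width: 0.0236
gripper_force: 10.0
```

```bash
python3 go.py .6025 -.1046 .11 5.6
```

```text
12.43 tcp [0.4377 0.1215 0.1371] [180.   -0.  -84.8] width 0.0236 gf 9.999946430325508
shift units [ 0.4804 -0.2869  0.0542] mm [ 240.2 -143.4   27.1] turn units [ 0.001 -0.    -0.006] deg [ 0.  -0.  -0.4]
```

Request:
{"fn": "carry_out", "kwargs": {"targets": [[0.0955, -0.0574, 0, 0, 0, -0.006], [0.0955, -0.0574, 0, 0, 0, 0], [0.0955, -0.0574, 0, 0, 0, 0], [0.0955, -0.0574, 0, 0, 0, 0], [0.0955, -0.0574, 0, 0, 0, 0]]}}

```text
time_s: 13.05
tcp_pos: [0.6054, -0.1032, 0.1367]
eef_rot: [179.9, -0.0, -84.4]
contact_force: [0.7, 1.4, 0.4]
gripper_width: 0.024
gripper_force: 10.0
```

Request:
{"fn": "carry_out", "kwargs": {"targets": [[0, 0, 0.05, 0, 0, 0], [0, 0, 0, 0, 0, 0], [0, 0, 0, 0, 0, 0]]}}

```text
time_s: 13.42
tcp_pos: [0.6047, -0.1012, 0.1128]
eef_rot: [180.0, -0.0, -84.2]
contact_force: [0.1, -0.5, 1.5]
gripper_width: 0.0238
gripper_force: 10.0
```

```bash
python3 go.py .6025 -.1032 .0794 5.6; python3 wl.py w9
```

```text
13.43 tcp [ 0.6047 -0.1012  0.1128] [180.   -0.  -84.2] width 0.0238 gf 10.000120550394058
shift units [0.0035 0.0047 0.0668] mm [ 1.8  2.3 33.4] turn units [ 0.001 -0.     0.003] deg [ 0.  -0.   0.2]
13.425 [ 0.6047 -0.1012  0.1128] [ 1.7997e+02 -2.0000e-02 -8.4200e+01] [  8.7  20.6 -16.3   0.  -53.   -3. ]
win 6218 [280. 181.] [ 604.7 -128.8] [63.7 70.4] 5.6
```

Request:
{"fn": "carry_out", "kwargs": {"targets": [[0.0035, 0.0045, 0.04, 0, 0, 0], [0, 0, 0.02, 0, 0, 0], [0, 0, 0.006, 0, 0, 0], [0, 0, 0, 0, 0, 0], [0, 0, 0, 0, 0, 0]]}}

```text
time_s: 14.1
tcp_pos: [0.6031, -0.1033, 0.0802]
eef_rot: [-179.9, -0.0, -84.2]
contact_force: [0.1, -0.5, -0.6]
gripper_width: 0.0235
gripper_force: 10.0
```

```bash
python3 go.py .6025 -.1032 .0786 5.6
```

```text
14.1 tcp [ 0.6031 -0.1033  0.0802] [-179.9   -0.   -84.2] width 0.0235 gf 10.000076070427895
shift units [-0.0004  0.0012  0.0031] mm [-0.2  0.6  1.6] turn units [-0.001 -0.     0.004] deg [-0.1 -0.   0.2]
```

Request:
{"fn": "carry_out", "kwargs": {"targets": [[0, 0.001, 0.0026, 0, 0, 0], [0, 0, 0, 0, 0, 0], [0, 0, 0, 0, 0, 0]]}}

```text
time_s: 14.48
tcp_pos: [0.6027, -0.1035, 0.0789]
eef_rot: [-179.9, -0.0, -84.2]
contact_force: [-0.3, 1.6, 6.4]
gripper_width: 0.0239
gripper_force: 10.0
```

Request:
{"fn": "carry_out", "kwargs": {"targets": [[0, 0, 0, 0, 0, 0], [0, 0, 0, 0, 0, 0], [0, 0, 0, 0, 0, 0], [0, 0, -0.06, 0, 0, 0], [0, 0, -0.1, 0, 0, 0]], "hand": 0.5}}

```text
time_s: 15.1
tcp_pos: [0.6008, -0.1036, 0.1571]
eef_rot: [179.7, 0.0, -84.2]
contact_force: [1.7, 0.7, 0.3]
gripper_width: 0.0437
gripper_force: 0.0
```

```bash
python3 go.py .4349 -.1077 .08 40.5;python3 wl.py w10
```

```text
15.1 tcp [ 0.6008 -0.1036  0.1571] [179.7   0.  -84.2] width 0.0437 gf 0.0
shift units [-0.0253  0.3301  0.1558] mm [-12.7 165.1  77.9] turn units [ 0.004  0.002 -0.578] deg [  0.3   0.1 -34.7]
15.1 [ 0.6008 -0.1036  0.1571] [ 1.7973e+02  1.0000e-02 -8.4200e+01] [  8.5  18.  -13.7  -0.  -58.6  -2.7]
win 6739 [273. 206.] [ 602.3 -104. ] [ 63.8 119.7] 5.6
```

View pics/w10.png

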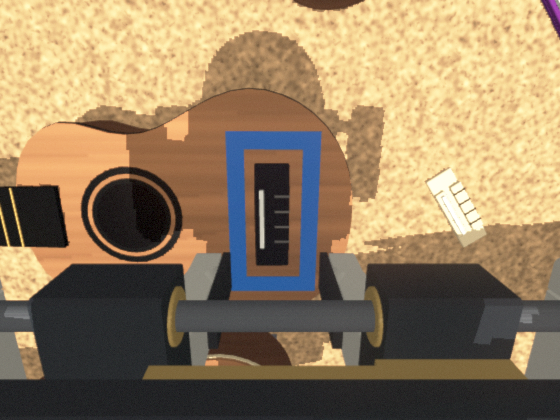

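```bash
python3 - <<'E'
from fit import *
im,ci=load('w10'); H,S,V=cv2.split(cv2.cvtColor(im,cv2.COLOR_RGB2HSV))
for s in (75,90,105):
  for v in (120,150):
    m=((S<s)&(V>v)).astype(np.uint8); k=np.zeros_like(m); k[155:255,415:500]=1
    m=cv2.morphologyEx(m&k,cv2.MORPH_CLOSE,np.ones((5,5))); m=cv2.morphologyEx(m,cv2.MORPH_OPEN,np.ones((3,3)))
    b=max(blobs(m>0,50),key=lambda b:b[1]); q,mid,a,i=fit(ci,b[0],(.435,-.108),.003)
    print(s,v,b[1:],mid.round(4),round(a,1),round(i,3),cv2.minAreaRect(px2w(ci,np.argwhere(b[0])[:,::-1],.009)[:,:2].astype(np.float32)*1000))
im,ci=load('w1'); 
E
```

```text
75 120 (np.int32(1902), array([455.30231335, 202.43217666])) [ 0.4334 -0.1072] 41.6 0.785 ((437.95703125, -112.0047836303711), (25.854755401611328, 69.99104309082031), 41.481929779052734)
75 150 (np.int32(1902), array([455.30231335, 202.43217666])) [ 0.4334 -0.1072] 41.6 0.785 ((437.95703125, -112.0047836303711), (25.854755401611328, 69.99104309082031), 41.481929779052734)
90 120 (np.int32(3448), array([452.04930394, 200.57366589])) [ 0.4359 -0.1082] 40.7 0.673 ((444.83074951171875, -111.4708251953125), (58.00336837768555, 90.92793273925781), 22.940597534179688)
90 150 (np.int32(3448), array([452.04930394, 200.57366589])) [ 0.4359 -0.1082] 40.7 0.673 ((444.83074951171875, -111.4708251953125), (58.00336837768555, 90.92793273925781), 22.940597534179688)
105 120 (np.int32(6593), array([457.2454118 , 194.52191718])) [ 0.4213 -0.1189] 5.8 0.402 ((437.4684143066406, -114.78428649902344), (75.9942855834961, 91.84196472167969), 12.741201400756836)
105 150 (np.int32(6590), array([457.2414264 , 194.49939302])) [ 0.4213 -0.1189] 5.8 0.402 ((437.4684143066406, -114.78428649902344), (75.9942855834961, 91.84196472167969), 12.741201400756836)
```

Request:
{"fn": "carry_out", "kwargs": {"targets": [[-0.0084, 0.11, 0, 0, 0, 0], [-0.0084, 0.11, 0, 0, 0, 0], [-0.0084, 0.11, 0, 0, 0, 0], [0, 0, 0.039, 0, 0, -0.1445], [0, 0, 0.039, 0, 0, -0.1445]]}}

```text
time_s: 15.78
tcp_pos: [0.4367, -0.1077, 0.1196]
eef_rot: [-179.8, -0.0, -66.5]
contact_force: [-0.8, -0.5, -0.2]
gripper_width: 0.0437
gripper_force: 0.0
```

Request:
{"fn": "carry_out", "kwargs": {"targets": [[0, 0, 0.039, 0, 0, -0.1445], [0, 0, 0.039, 0, 0, -0.1445], [0, 0, 0, 0, 0, 0], [0, 0, 0, 0, 0, 0]]}}

```text
time_s: 16.27
tcp_pos: [0.4372, -0.1077, 0.0808]
eef_rot: [-180.0, -0.0, -49.7]
contact_force: [0.6, 0.2, -0.1]
gripper_width: 0.0441
gripper_force: 0.0
```

```bash
python3 go.py .4349 -.1077 .0125 40.5;python3 wl.py w11; python3 - <<'E'
from fit import *
im,ci=load('w11'); print(w2px(ci,[.4349,-.1077,.012])); find(ci,im,'maple',(277,220),.003)
E
```

```text
16.27 tcp [ 0.4372 -0.1077  0.0808] [-180.    -0.   -49.7] width 0.0441 gf 0.0
shift units [-0.003   0.0035  0.1366] mm [-1.5  1.8 68.3] turn units [-0.    -0.    -0.003] deg [-0.  -0.  -0.2]
16.275 [ 0.4372 -0.1077  0.0808] [-1.7998e+02 -2.0000e-02 -4.9680e+01] [ 11.4   9.  -38.6   0.  -42.4  28.9]
win 4929 [34. 73.] [ 576.5 -102.7] [12.2 90.9] 5.6
[[277.73272215 229.22297653]]
maple area 608 saddle [ 0.4145 -0.1263] mid [ 0.41   -0.1209] yaw -50.1 iou 0.335
```

View pics/w11.png

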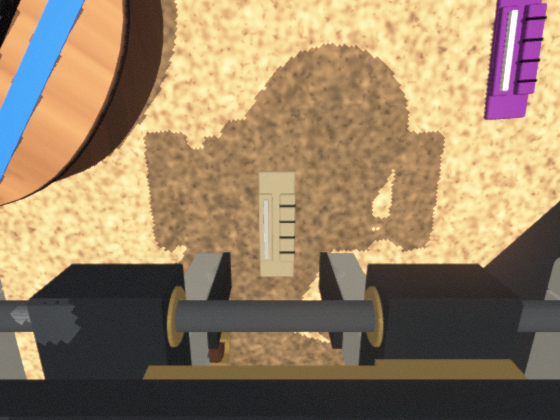

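Request:
{"fn": "carry_out", "kwargs": {"targets": [[-0.003, 0.001, 0.06, 0, 0, 0], [0, 0, 0.05, 0, 0, 0], [0, 0, 0.026, 0, 0, 0], [0, 0, 0, 0, 0, 0], [0, 0, 0, 0, 0, 0]]}}

```text
time_s: 16.95
tcp_pos: [0.436, -0.1068, 0.0128]
eef_rot: [-180.0, -0.0, -49.5]
contact_force: [-0.4, 0.7, -0.7]
gripper_width: 0.0439
gripper_force: 0.0
```

Request:
{"fn": "carry_out", "kwargs": {"targets": [[0, 0, 0, 0, 0, 0], [0, 0, 0, 0, 0, 0], [0, 0, 0, 0, 0, 0], [0, 0, 0, 0, 0, 0]], "hand": 0, "squeeze": 10}}

```text
time_s: 17.45
tcp_pos: [0.4355, -0.1069, 0.0125]
eef_rot: [-180.0, -0.0, -49.5]
contact_force: [-0.5, 0.2, 4.7]
gripper_width: 0.0239
gripper_force: 10.0
```

Request:
{"fn": "carry_out", "kwargs": {"targets": [[0, 0, -0.06, 0, 0, 0], [0, 0, -0.07, 0, 0, 0.161], [0, 0, -0.07, 0, 0, 0.161], [0, 0, -0.05, 0, 0, 0.161], [0, 0, 0, 0, 0, 0.161]]}}

```text
time_s: 18.08
tcp_pos: [0.4366, -0.1067, 0.1393]
eef_rot: [-179.8, 0.0, -88.5]
contact_force: [-0.6, -0.5, -1.1]
gripper_width: 0.0238
gripper_force: 10.0
```

Request:
{"fn": "carry_out", "kwargs": {"targets": [[0, 0, 0, 0, 0, 0], [0, 0, 0, 0, 0, 0]]}}

```text
time_s: 18.32
tcp_pos: [0.435, -0.1069, 0.1369]
eef_rot: [179.9, -0.0, -87.9]
contact_force: [-0.0, 0.4, 0.3]
gripper_width: 0.0243
gripper_force: 10.0
```

```bash
python3 go.py .615 .110 .11 1.8
```

```text
18.32 tcp [ 0.435  -0.1069  0.1369] [179.9  -0.  -87.9] width 0.0243 gf 9.999855905771255
shift units [-0.4206 -0.3754  0.0534] mm [-210.3 -187.7   26.7] turn units [ 0.001 -0.     0.004] deg [ 0.1 -0.   0.3]
```

5 rows of (-0.084, -0.075), 56 mm each.

Request:
{"fn": "carry_out", "kwargs": {"targets": [[-0.084, -0.075, 0, 0, 0, 0], [-0.084, -0.075, 0, 0, 0, 0], [-0.084, -0.075, 0, 0, 0, 0], [-0.084, -0.075, 0, 0, 0, 0], [-0.084, -0.075, 0, 0, 0, 0]]}}

```text
time_s: 18.95
tcp_pos: [0.6168, 0.1105, 0.1364]
eef_rot: [179.9, -0.0, -88.0]
contact_force: [0.3, -1.1, 0.1]
gripper_width: 0.0238
gripper_force: 10.0
```

Request:
{"fn": "carry_out", "kwargs": {"targets": [[0, 0, 0.05, 0, 0, 0], [0, 0, 0, 0, 0, 0], [0, 0, 0, 0, 0, 0]]}}

```text
time_s: 19.32
tcp_pos: [0.6158, 0.1086, 0.1124]
eef_rot: [180.0, -0.0, -88.1]
contact_force: [-0.3, 1.2, 0.5]
gripper_width: 0.0241
gripper_force: 10.0
```

```bash
python3 go.py .615 .110 .0795 1.8; python3 wl.py w12
```

```text
19.32 tcp [0.6158 0.1086 0.1124] [180.   -0.  -88.1] width 0.0241 gf 10.000012367963791
shift units [-0.0029  0.0015  0.0659] mm [-1.4  0.7 32.9] turn units [ 0.001 -0.001  0.002] deg [ 0.  -0.   0.1]
19.325 [0.6158 0.1086 0.1124] [ 1.7997e+02 -4.0000e-02 -8.8080e+01] [ 27.9  21.7 -14.7   0.  -53.6 -26. ]
win 5845 [277. 186.] [615.6  83. ] [63.7 64.7] 1.9
```

Request:
{"fn": "carry_out", "kwargs": {"targets": [[-0.0028, 0.0015, 0.04, 0, 0, 0], [0, 0, 0.02, 0, 0, 0], [0, 0, 0.006, 0, 0, 0], [0, 0, 0, 0, 0, 0], [0, 0, 0, 0, 0, 0]]}}

```text
time_s: 20.0
tcp_pos: [0.6156, 0.1106, 0.0799]
eef_rot: [-179.9, 0.0, -88.1]
contact_force: [0.3, 0.5, -0.1]
gripper_width: 0.024
gripper_force: 10.0
```

```bash
python3 go.py .615 .110 .0785 1.8
```

```text
20.0 tcp [0.6156 0.1106 0.0799] [-179.9    0.   -88.1] width 0.024 gf 9.999906420707703
shift units [0.0011 0.0012 0.0028] mm [0.6 0.6 1.4] turn units [-0.001  0.     0.001] deg [-0.1  0.   0.1]
```

Request:
{"fn": "carry_out", "kwargs": {"targets": [[0, 0.001, 0.0024, 0, 0, 0], [0, 0, 0, 0, 0, 0], [0, 0, 0, 0, 0, 0]]}}

```text
time_s: 20.38
tcp_pos: [0.615, 0.1106, 0.0786]
eef_rot: [-180.0, 0.0, -88.1]
contact_force: [-0.7, -0.4, 4.0]
gripper_width: 0.0234
gripper_force: 10.0
```

Request:
{"fn": "carry_out", "kwargs": {"targets": [[0, 0, 0, 0, 0, 0], [0, 0, 0, 0, 0, 0], [0, 0, 0, 0, 0, 0], [0, 0, -0.06, 0, 0, 0], [0, 0, -0.1, 0, 0, 0]], "hand": 0.5}}

```text
time_s: 21.0
tcp_pos: [0.6134, 0.1099, 0.1569]
eef_rot: [179.8, -0.1, -88.2]
contact_force: [0.5, 0.3, 0.7]
gripper_width: 0.0437
gripper_force: 0.0
```

```bash
python3 go.py .3996 -.2807 .08 44.5;python3 wl.py w13
```

```text
21.0 tcp [0.6134 0.1099 0.1569] [ 1.798e+02 -1.000e-01 -8.820e+01] width 0.0437 gf 0.0
shift units [0.7668 0.4519 0.157 ] mm [383.4 225.9  78.5] turn units [ 0.005 -0.    -0.711] deg [  0.3  -0.  -42.7]
21.0 [0.6134 0.1099 0.1569] [ 1.7975e+02 -1.0000e-01 -8.8150e+01] [ 28.1  19.2 -11.9  -0.  -59.1 -26.2]
win 6742 [273. 208.] [615.  110.7] [ 64.4 119.7] 1.9
```

View pics/w13.png

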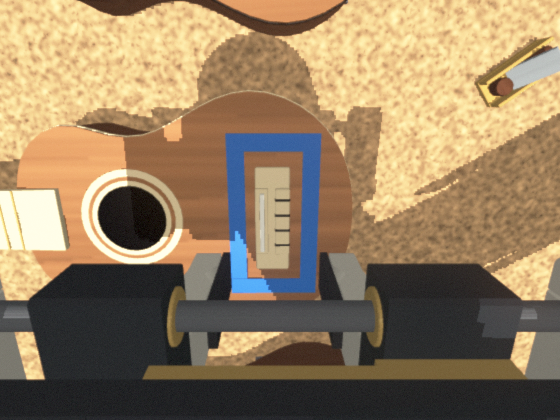

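Request:
{"fn": "carry_out", "kwargs": {"targets": [[0.0959, 0.0565, 0, 0, 0, 0], [0.0959, 0.0565, 0, 0, 0, 0], [0.0959, 0.0565, 0, 0, 0, 0], [0.0959, 0.0565, 0, 0, 0, 0], [0.0959, 0.0565, 0, 0, 0, 0]]}}

```text
time_s: 21.68
tcp_pos: [0.4803, -0.1351, 0.1582]
eef_rot: [-180.0, -0.0, -88.1]
contact_force: [1.7, -0.3, -0.2]
gripper_width: 0.0438
gripper_force: 0.0
```

Request:
{"fn": "carry_out", "kwargs": {"targets": [[0.0959, 0.0565, 0, 0, 0, 0], [0.0959, 0.0565, 0, 0, 0, 0], [0.0959, 0.0565, 0, 0, 0, 0], [0, 0, 0.03, 0, 0, -0.142], [0, 0, 0.03, 0, 0, -0.142]]}}

```text
time_s: 22.3
tcp_pos: [0.4007, -0.2812, 0.1278]
eef_rot: [-180.0, -0.0, -70.9]
contact_force: [0.2, 0.0, 0.8]
gripper_width: 0.044
gripper_force: 0.0
```

Request:
{"fn": "carry_out", "kwargs": {"targets": [[0, 0, 0.03, 0, 0, -0.142], [0, 0, 0.03, 0, 0, -0.142], [0, 0, 0.036, 0, 0, -0.142], [0, 0, 0, 0, 0, 0], [0, 0, 0, 0, 0, 0]]}}

```text
time_s: 22.92
tcp_pos: [0.4016, -0.2804, 0.0806]
eef_rot: [-180.0, -0.0, -45.7]
contact_force: [-0.7, -0.2, 0.7]
gripper_width: 0.0436
gripper_force: 0.0
```

```bash
python3 go.py .3996 -.2807 .0125 44.5;python3 wl.py w14; python3 - <<'E'
from fit import *
im,ci=load('w14'); find(ci,im,'purple',(277,220),.003)
E
```

```text
22.93 tcp [ 0.4016 -0.2804  0.0806] [-180.    -0.   -45.7] width 0.0436 gf 0.0
shift units [-0.0025  0.0033  0.1362] mm [-1.2  1.6 68.1] turn units [-0.    -0.001 -0.004] deg [-0.  -0.  -0.2]
22.925 [ 0.4016 -0.2804  0.0806] [-1.7999e+02 -3.0000e-02 -4.5710e+01] [-11.9  12.5 -33.8   0.  -43.6  56.1]
win 3917 [47. 32.] [ 551.  -297.2] [29.9 43.6] -2.9
purple area 3669 saddle [ 0.4049 -0.2754] mid [ 0.3999 -0.2803] yaw 44.4 iou 0.955
```

View pics/w14.png

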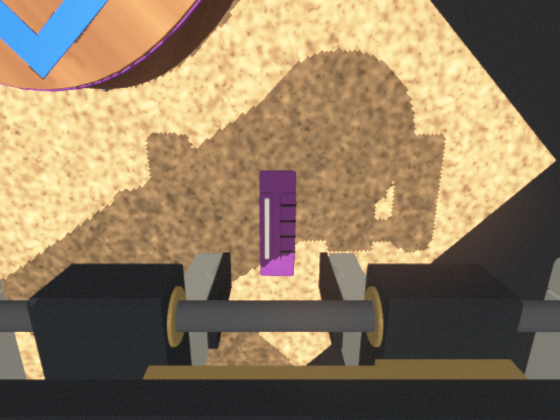

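Request:
{"fn": "carry_out", "kwargs": {"targets": [[-0.0024, 0.0015, 0.06, 0, 0, 0], [0, 0, 0.05, 0, 0, 0], [0, 0, 0.026, 0, 0, 0], [0, 0, 0, 0, 0, 0], [0, 0, 0, 0, 0, 0]]}}

```text
time_s: 23.6
tcp_pos: [0.4005, -0.2801, 0.0126]
eef_rot: [-180.0, -0.1, -45.6]
contact_force: [0.8, 0.5, -0.2]
gripper_width: 0.044
gripper_force: 0.0
```

Request:
{"fn": "carry_out", "kwargs": {"targets": [[0, 0, 0, 0, 0, 0], [0, 0, 0, 0, 0, 0], [0, 0, 0, 0, 0, 0], [0, 0, 0, 0, 0, 0]], "hand": 0, "squeeze": 10}}

```text
time_s: 24.1
tcp_pos: [0.4, -0.28, 0.0123]
eef_rot: [-180.0, -0.0, -45.5]
contact_force: [-1.3, 1.1, 3.7]
gripper_width: 0.0238
gripper_force: 10.0
```

Request:
{"fn": "carry_out", "kwargs": {"targets": [[0, 0, -0.06, 0, 0, 0], [0, 0, -0.07, 0, 0, 0.156], [0, 0, -0.07, 0, 0, 0.156], [0, 0, -0.05, 0, 0, 0.156], [0, 0, 0, 0, 0, 0.156]]}}

```text
time_s: 24.72
tcp_pos: [0.4011, -0.2803, 0.1392]
eef_rot: [-179.8, -0.1, -83.3]
contact_force: [-0.7, -0.0, -1.1]
gripper_width: 0.0239
gripper_force: 10.0
```

Request:
{"fn": "carry_out", "kwargs": {"targets": [[0, 0, 0, 0, 0, 0.156], [0, 0, 0, 0, 0, 0], [0, 0, 0, 0, 0, 0]]}}

```text
time_s: 25.1
tcp_pos: [0.3998, -0.2799, 0.1369]
eef_rot: [180.0, 0.0, -92.1]
contact_force: [-0.5, -1.2, 0.4]
gripper_width: 0.0238
gripper_force: 10.0
```

```bash
python3 go.py .5658 -.3366 .11 -2.6
```

```text
25.1 tcp [ 0.3998 -0.2799  0.1369] [180.    0.  -92.1] width 0.0238 gf 10.000041648745537
shift units [ 0.1009 -0.336   0.0538] mm [  50.5 -168.    26.9] turn units [0.    0.    0.008] deg [0.  0.  0.5]
```

Request:
{"fn": "carry_out", "kwargs": {"targets": [[0.0252, -0.084, 0, 0, 0, 0], [0.0252, -0.084, 0, 0, 0, 0], [0.0252, -0.084, 0, 0, 0, 0], [0.0252, -0.084, 0, 0, 0, 0.008], [0, 0, 0.05, 0, 0, 0]]}}

```text
time_s: 25.72
tcp_pos: [0.5694, -0.3385, 0.1124]
eef_rot: [-179.8, -0.1, -92.6]
contact_force: [-2.2, -0.3, -0.8]
gripper_width: 0.0239
gripper_force: 10.0
```

Request:
{"fn": "carry_out", "kwargs": {"targets": [[0, 0, 0, 0, 0, 0], [0, 0, 0, 0, 0, 0]]}}

```text
time_s: 25.98
tcp_pos: [0.5655, -0.3372, 0.1125]
eef_rot: [180.0, -0.0, -92.7]
contact_force: [1.0, 0.0, -0.2]
gripper_width: 0.0242
gripper_force: 10.0
```

```bash
python3 go.py .5658 -.3366 .0795 -2.6; python3 wl.py w15
```

```text
25.98 tcp [ 0.5655 -0.3372  0.1125] [180.   -0.  -92.7] width 0.0242 gf 9.999914020299911
shift units [-0.0013 -0.0005  0.0661] mm [-0.7 -0.3 33. ] turn units [ 0.    -0.    -0.002] deg [ 0.  -0.  -0.1]
25.975 [ 0.5655 -0.3372  0.1125] [ 1.7999e+02 -2.0000e-02 -9.2740e+01] [-13.9  24.4 -10.3   0.  -55.3  11.1]
win 5837 [275. 185.] [ 564.6 -363. ] [63.7 65.3] -2.7
```

Request:
{"fn": "carry_out", "kwargs": {"targets": [[-0.001, 0, 0.04, 0, 0, 0], [0, 0, 0.02, 0, 0, 0], [0, 0, 0.006, 0, 0, 0], [0, 0, 0, 0, 0, 0], [0, 0, 0, 0, 0, 0]]}}

```text
time_s: 26.65
tcp_pos: [0.5661, -0.3368, 0.0798]
eef_rot: [-179.9, -0.0, -92.8]
contact_force: [-0.4, 0.4, -0.2]
gripper_width: 0.0236
gripper_force: 10.0
```

```bash
python3 go.py .5658 -.3366 .0783 -2.6
```

```text
26.65 tcp [ 0.5661 -0.3368  0.0798] [-179.9   -0.   -92.8] width 0.0236 gf 9.999910667538643
shift units [-0.0004  0.0006  0.0029] mm [-0.2  0.3  1.5] turn units [-0.001 -0.    -0.003] deg [-0.1 -0.  -0.2]
```

Request:
{"fn": "carry_out", "kwargs": {"targets": [[0, 0, 0.0026, 0, 0, 0], [0, 0, 0, 0, 0, 0], [0, 0, 0, 0, 0, 0]]}}

```text
time_s: 27.02
tcp_pos: [0.566, -0.3368, 0.0783]
eef_rot: [-180.0, -0.0, -92.8]
contact_force: [0.0, 0.5, 4.1]
gripper_width: 0.0237
gripper_force: 10.0
```

Request:
{"fn": "carry_out", "kwargs": {"targets": [[0, 0, 0, 0, 0, 0], [0, 0, 0, 0, 0, 0], [0, 0, 0, 0, 0, 0], [0, 0, -0.06, 0, 0, 0], [0, 0, -0.1, 0, 0, 0]], "hand": 0.5}}

```text
time_s: 27.65
tcp_pos: [0.5645, -0.3362, 0.1564]
eef_rot: [179.7, 0.1, -92.8]
contact_force: [0.4, 0.2, -0.2]
gripper_width: 0.0433
gripper_force: 0.0
```

Request:
{"fn": "carry_out", "kwargs": {"targets": [[0, 0.1, -0.06, 0, 0, 0], [0, 0.1, -0.06, 0, 0, 0], [0, 0.1, 0, 0, 0, 0], [0, 0, 0, 0, 0, 0], [0, 0, 0, 0, 0, 0]]}}

```text
time_s: 28.28
tcp_pos: [0.4162, -0.3294, 0.2182]
eef_rot: [-179.9, -0.0, -92.8]
contact_force: [1.7, -0.9, 0.1]
gripper_width: 0.0439
gripper_force: 0.0
```

```bash
python3 - <<'E'
from fit import *
from plant import r
s=r.get_state(); print(s['time_s'],s['tcp_pos'])
im=r.capture('scene'); cv2.imwrite('pics/s2.png',im[:,:,::-1])
c=im[150:310,100:480]; cv2.imwrite('pics/s2c.png',cv2.resize(c[:,:,::-1],None,fx=2.1,fy=2.1,interpolation=cv2.INTER_CUBIC))
ci=r.camera_info('scene')
for k,p in (('purple',(.5658,-.3366)),('padauk',(.555,.345))): find(ci,im,k,w2px(ci,[*p,.078])[0],.069)
E
```

```text
28.275 [ 0.4161884  -0.32944676  0.21815867]
purple area 111 saddle [ 0.5731 -0.34  ] mid [ 0.5662 -0.3387] yaw -10.6 iou 0.727
padauk area 113 saddle [0.5584 0.3311] mid [0.5515 0.3302] yaw 7.0 iou 0.456
```

View pics/s2c.png

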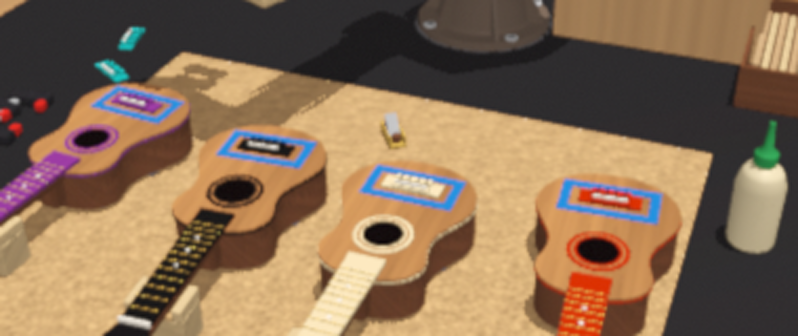

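The crop shows each bridge lying in its own ukulele's window: purple (135,102), ebony (266,146), maple (414,184), padauk (612,199). The glue bottle and plane have not moved, and the gripper is clear, so I'm handing in.

```bash
python3 -c "
from plant import r
print(r.close_job())"
```

```text
the job is handed in; nothing more can be done
None
```

All four bridges lie in the tape windows of their matching ukuleles, saddles towards the soundholes; the glue bottle and finger plane look undisturbed, and I handed the job in at about 28 s (no verdict was returned).

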